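# Post a failed hub through the reject box's sprung flap

## Robot

A 6-joint arm with a two-finger parallel gripper is mounted at the origin on a cart in front of the work surface, level with it; the furniture and walls round the work are solid. World frame = base frame: x ahead of the robot, y to its left, z up, the work surface at z = 0. Lengths are in mm, angles in rad, forces in N, time in s.
With the tool pointing down it reaches from about 425 to 1125 mm from the base axis. Payload 14.9 kg.
Tool frame: the origin (TCP) lies between the finger pads; the fingertips stand 25 mm ahead of it and the grasp point (between the pads) lies 6 mm ahead of it; z points along the fingers, y is the line along which they close (so a half turn about z gives the same grasp; the last joint's range is limited). The gripper opens to 91 mm and grips with 3 to 60 N. Pads are 32 mm wide; open, the fingers measure 118 mm over their backs; the gripper's body (76 mm by 178 mm) begins 60 mm behind the grasp point.
Start: joints at [1.175, 0.379, 1.734, -0, 1.028, -0.033], TCP at [248.433, 654.446, 238.932] pointing down, gripper open.
Joint ranges: [-2.77, 2.77], [-0.74, 2.19], [0, 2.66], [-1.06, 4.2], [0.31, 2.87], [-3.08, 3.08]. Speed limits (rad/s): [1.89, 1.89, 2.39, 3.14, 3.14, 3.14].

## Interface

Orientations are given as a rotation vector (axis times angle).
In Python, from cell import env, optics, workorder gives the robot as it stands.
- The arm moves only by the tool move_arm, never from a script. Its argument "plan" is a list of rows, each a list of 4 numbers: the shift along the tool's x, y, z in cm, then the turn about the tool's z in rad. In form: [[x, y, z, roll], ...]. A call has exactly 5 rows; each row is the pose to reach, as a shift and turn from the pose commanded when the call began, along the tool's axes at that moment; what a row does not reach only later rows make up. A row lasts 1/12 s, in which the tool goes at most 41.7 mm and 7.16 degrees, less where a joint would pass 70% of its speed; a pose out of reach is approached as far as the arm can. A call with a gripper value outside its range is refused whole. "claw" is the gripper's target within -1 to 1 (shut at 1, half-way at 0, fully open at -1), set as the call begins (left out, the last holds). The fingers move at their own pace and stop on an object; "squeeze" is the grip in N (left out, the last holds). Time passes only in rows, so rows that repeat a pose let the fingers close, or fill a call up. It gives the time, the measured TCP pose, the force, the opening and the grip force at its end, in the units of the state.
- env.state(): the state, without advancing time (a new reading comes with each control period).
- optics.grab_frame(name): name is "scene" or "top" or "wrist"; returns the picture (384x512x3 uint8, red, green, blue); there is no depth.
- optics.camera_info(name): a dict with "fovy" (degrees; the focal length in pixels is half the picture's height over the tangent of half this angle, whatever the lens; pixels are square), "cx", "cy" (the principal point, pixels), "xyz" and "attitude" of the camera in the world. Camera axes: x right, y up, looking along -z (the intrinsics and any distortion apply to the point x, -y, -z); pixel columns grow to the right and rows downward; lengths in mm; the calibration is good to about 2 mm. A picture is of the moment at which its call begins: read the wrist's pose just before it. camera_info takes no time and is no camera call; for the wrist camera it gives the pose at the moment of the call.
- workorder.finish_job(): hands the job in; it is judged then, once.
The state is a dict: "t": time; "joint_pos": joint angles; "qvel": joint speeds; "joint_efforts": joint torques, N m; "ee_pos": TCP position; "tcp_rot": TCP orientation; "contact_force": force on the tool from outside, world axes, zero at the start; "ft_torque": the same for the moment, N m; "opening": finger opening in mm; "gripper_force": force on a finger pad.
Only numpy, scipy, OpenCV 4.12 (cv2) and the standard library are available. Lean on these libraries where they do the work, as an engineer would, in place of code of your own. Each camera call takes 0.05 s, during which the arm holds its last target. There are 200 camera calls.

## Task

The aluminium hub on the steel apron of the red reject box has failed inspection and has to go into the box. Draw the flap's slide bolt fully back, push the hub along the apron and right through the sprung flap so that it slides down inside and the flap swings shut behind it, then shoot the bolt fully home again. Leave the caliper, the roll of masking tape and the ball bearing beside the box where they lie.

Things in the scene. Friction and masses are not known exactly. Their poses are not given: they have to be found in the camera images.
- reject_box: Red steel reject box with a steel infeed apron, fixed to the bench. Origin on the bench under the middle of the shut flap; +x runs from the apron through the port into the box, +z up. Body: x 0 to 165 mm, y -100 to 100, top z 127 (lid with clear window), closed all round but for the port, 90 wide, upper edge z 112, in the front face x = 0. Hinge parts and bolt guides stand out under 18 mm.
- apron_edge (a point): Middle of the apron's inner edge: x -10, y 0, z 70 mm of the box, axes as the box. The apron is a level plate (top z 70 mm, y -85 to 85) reaching from here to x -165 on two legs. From this edge a polished slide (friction 0.15) goes down at 40 degrees, under the flap, to the box floor at z 9.
- fence_end (a point): Middle between the two guide fences where they begin to flare: x -52, y 0, z 70 mm of the box. Fences: upright strips 2 mm thick, 14 high. From here to the flap they run straight, inner faces at y -28 and +28; outwards they flare evenly to y -83 and +83 at x -164. The outer end is open.
- hub: Turned aluminium hub: flange 48 mm diameter with a boss on top, 26 high, 0.13 kg; treat as a plain cylinder. Origin: centre of its underside, z its axis. Stands flange down on the apron between the flared fences, 105 to 140 in front of the flap; friction about 0.6. Once its axis is past the apron's edge it tips and slides in by itself under the flap; short of that it stays there, holding the flap ajar. Lies anyhow inside.
- flap (a joint): Flap: aluminium plate with black rubber lip, 84 mm wide, 48 high, hinged along its top at x 0, z 112 of the box. rad: 0 = shut (vertical), grows as it swings inwards, stop 1.35. A spring shuts it: 0.3 N at the lip when shut, 0.8 N wide open; slippery. A steel staple on its front at y -38, z 92 stands 22 out; with the bolt in it the flap has only 5 degrees of play.
- bolt (a joint): Steel slide bolt on the front face, right of the port. m: 0 = shot home through the flap's staple, grows as it is drawn back towards -y of the box, stop at 0.022; clear of the staple beyond 0.009. Friction 1.5 N, stays where it is left. Enters the staple only when the flap is shut.
- bolt_knob (a point): Centre of the bolt's black ball knob, 18 mm diameter, on a thin stem that slopes back down to the bolt; moves with the bolt. Bolt home: x -37, y -70, z 114 of the box; fully drawn: y -92. Can be pinched across the box's y from above, or pushed from the side; 35 mm of free height below it over the apron.
- caliper: Digital caliper lying on the bench left of the box, 86 x 238 x 16 mm, long along its own y, origin under its middle. Bystander.
- tape_masking: Roll of masking tape lying on the bench right of the apron, 94 mm diameter, 25 high, origin under its centre. Bystander.
- bearing: Ball bearing lying on the bench left of the apron, 35 mm diameter, 11 high, origin under its centre. Bystander.

How it is judged (in metres and radians):
On the way, in this order (a step that is already met when the one before it is completed fails the run):
1. the bolt is drawn back, with the hub still outside (value of joint bolt above 0.017 m and x of hub in the frame of reject_box below -0.02 m), for 0.1 s.
2. the hub lies inside the box and the flap has swung shut behind it, the bolt still drawn (x of hub in the frame of reject_box between 0.025 and 0.165 m and y of hub in the frame of reject_box between -0.1 and 0.1 m and z of hub in the frame of reject_box between 0 and 0.058 m and value of joint flap below 0.05 rad and value of joint bolt above 0.009 m), for 0.2 s.
At the end, for the whole second after the job is handed in: The hub lies at rest inside the box (its origin 25 to 165 mm behind the flap, less than 58 mm above the bench), the flap is shut within 0.05 rad, and the bolt is home within 4 mm (x of hub in the frame of reject_box between 0.025 and 0.165 m and y of hub in the frame of reject_box between -0.1 and 0.1 m and z of hub in the frame of reject_box between 0 and 0.058 m and value of joint flap below 0.05 rad and value of joint bolt below 0.004 m and linear speed of hub below 0.05 m/s and velocity of joint bolt below 0.005 m/s); the robot touches nothing.
It fails at once if the caliper is moved by more than 20 mm (distance of caliper from where it was at the start of the episode above 0.02 m).
It fails at once if the roll of masking tape is moved by more than 20 mm (distance of tape_masking from where it was at the start of the episode above 0.02 m).
It fails at once if the ball bearing is moved by more than 20 mm (distance of bearing from where it was at the start of the episode above 0.02 m).
It also fails if it takes over 53 s, if anything falls off the work surface, if the arm or the gripper's body presses on something with over 40 N, if the wrist force passes 120 N, or if a joint passes its speed limit or range.

## Working session

There is one attempt and no reset: what is moved stays moved. The work goes in short steps, Python scripts to look and compute and a tool call to move; the robot and the scene stay as the last step left them, time stands still between calls to the robot, and variables do not carry over. Pictures are saved under pics/ and viewed, at most 10 in all, crops included, and the job is handed in when it is done.

Besides the shell and the picture viewer there is one more tool, called after "Emit:" as name(argument=value, ...), one argument or row to a line, values as JSON. move_arm: Moves the arm, as the interface text tells. Its arguments: {"type":"object","properties":{"plan":{"type":"array"},"claw":{"type":"number"},"squeeze":{"type":"number"}},"required":["plan"]}

```bash
ls; mkdir -p pics; python3 - <<'E'
from cell import env, optics
import cv2
s=env.state();print(s)
for n in("scene","top","wrist"):
    print(n,optics.camera_info(n)); cv2.imwrite(f"pics/{n}0.png",optics.grab_frame(n)[:,:,::-1])
E
```

```text
pics
{'t': 0.0, 'joint_pos': array([ 1.17472256e+00,  3.79402534e-01,  1.73479380e+00, -9.97273205e-07,
        1.02846951e+00, -3.32916594e-02]), 'qvel': array([ 0.00111045, -0.00048236, -0.00132925, -0.00051821,  0.0003479 ,
       -0.00034724]), 'joint_efforts': array([-1.62987581e-03, -7.63734555e+01, -4.34362972e+01,  6.49788533e-02,
        4.25153004e-02, -6.52396034e-05]), 'ee_pos': array([248.2707301 , 654.09727797, 238.28600237]), 'tcp_rot': array([-5.66694995e-01, -3.08982641e+00,  1.64722162e-03]), 'contact_force': array([ 0.13471024, -0.68794048,  0.48182403]), 'ft_torque': array([ 0.01177889, -0.01468511,  0.00979557]), 'gripper_force': 0.0, 'opening': 91.32824770280256}
scene {'fovy': 54.25797537499443, 'cx': 262.0702465830051, 'cy': 194.576380338445, 'xyz': array([ 302.87301242, -239.79821311,  756.20694527]), 'attitude': array([ 0.6709406 , -0.16115472, -0.44058997])}
top {'fovy': 42.56380661880941, 'cx': 259.2266190846434, 'cy': 186.8989971662783, 'xyz': array([ 454.36608951,  229.99755525, 1122.56328305]), 'attitude': array([ 0.07371984, -0.07100326, -1.59048017])}
wrist {'fovy': 65.70001824771818, 'cx': 255.57596559493183, 'cy': 190.0343518041909, 'xyz': array([186.54968741, 677.43143507, 383.94156395]), 'attitude': array([-0.21343279, -0.14483588,  1.20141785])}
```

View pics/top0.png

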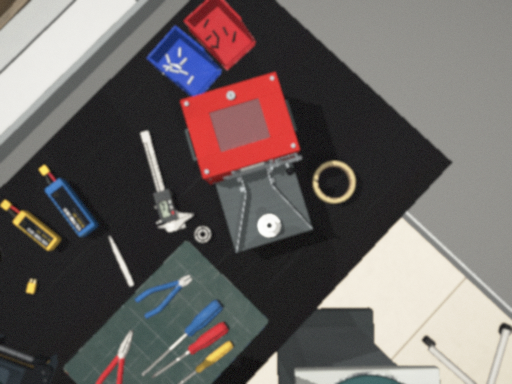

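View pics/scene0.png

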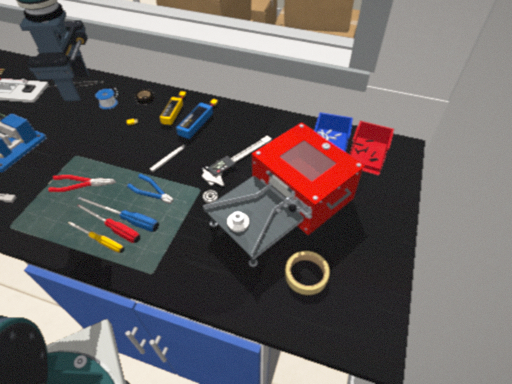

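The top view shows the box lid (corners about (180,100), (278,72), (301,155) and (211,181)), the apron below it and the hub at about (268,226). The tape is at (334,181) and the bearing at (202,234). The scene view agrees: hub at (237,221), bolt knob near (292,207).

```bash
cat > h.py <<'E'
import numpy as np, cv2
from scipy.spatial.transform import Rotation as R
def ray(ci,px,z,H=384):
    f=H/2/np.tan(np.radians(ci["fovy"])/2); px=np.atleast_2d(px).astype(float)
    d=np.c_[(px[:,0]-ci["cx"])/f,-(px[:,1]-ci["cy"])/f,-np.ones(len(px))]
    d=R.from_rotvec(ci["attitude"]).apply(d); o=np.array(ci["xyz"])
    return (o+d*((z-o[2])/d[:,2])[:,None])[:,:2]
def proj(ci,p,H=384):
    f=H/2/np.tan(np.radians(ci["fovy"])/2)
    c=R.from_rotvec(ci["attitude"]).inv().apply(np.atleast_2d(p)-ci["xyz"])
    return np.c_[ci["cx"]-f*c[:,0]/c[:,2],ci["cy"]+f*c[:,1]/c[:,2]]
E
python3 - <<'E'
from h import *
from cell import optics
ci=optics.camera_info("top"); im=cv2.imread("pics/top0.png"); hsv=cv2.cvtColor(im,cv2.COLOR_BGR2HSV)
m=(((hsv[...,0]<8)|(hsv[...,0]>172))&(hsv[...,1]>130)&(hsv[...,2]>150)).astype(np.uint8)
m[:68]=0; m[200:]=0
cs=max(cv2.findContours(m,0,2)[0],key=cv2.contourArea)[:,0]
w=ray(ci,cs,127).astype(np.float32); r=cv2.minAreaRect(w); print("rect",r); print(cv2.boxPoints(r)); print("px bbox",cs.min(0),cs.max(0))
g=((hsv[...,2]>170)&(hsv[...,1]<60)).astype(np.uint8); g[:205]=0;g[250:]=0;g[:,:250]=0;g[:,290:]=0
M=cv2.moments(g,True); c=[M["m10"]/M["m00"],M["m01"]/M["m00"]]; print(c,M["m00"],ray(ci,c,83))
b=cv2.boxPoints(r); psi=None
out=cv2.resize(im[50:270,150:380],None,fx=3,fy=2.7); cv2.imwrite("pics/topc.png",cv2.resize(im[50:250,150:350],(600,600),interpolation=2))
E
```

```text
rect ((675.04296875, 269.1033935546875), (172.2333984375, 206.48104858398438), 15.712360382080078)
[[564.1858  345.16507]
 [620.10254 146.3995 ]
 [785.90015 193.04172]
 [729.9834  391.80728]]
px bbox [181  72] [298 178]
[268.32783018867923, 225.11320754716982] 424.0 [[469.07600219 213.33710875]]
```

View pics/topc.png

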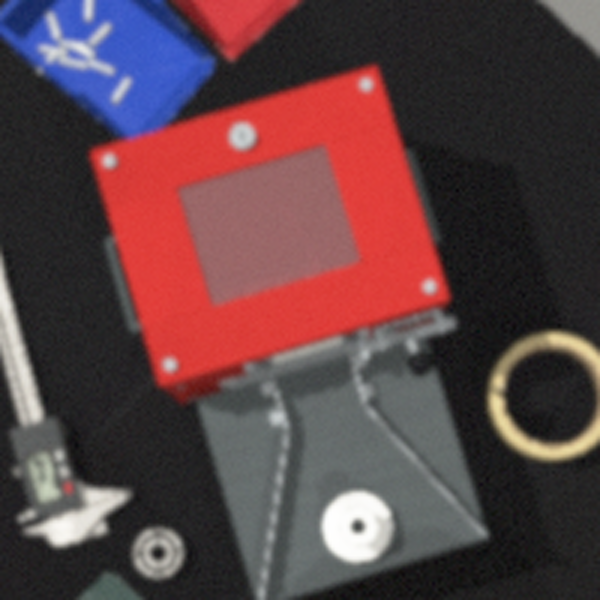

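The crop shows the hub at about (357,526), the knob at about (420,355) and the bolt bar at about (400,330). The hub is nearly centred between the fences. I'll go above the knob and check from close.

```bash
cat >> h.py <<'E'
O=np.array([596.2,246.9]); PSI=np.radians(15.71)
def b2w(p): c,s=np.cos(PSI),np.sin(PSI); p=np.atleast_2d(p); return O+np.c_[c*p[:,0]-s*p[:,1],s*p[:,0]+c*p[:,1]]
def w2b(p): c,s=np.cos(PSI),np.sin(PSI); p=np.atleast_2d(p)-O; return np.c_[c*p[:,0]+s*p[:,1],-s*p[:,0]+c*p[:,1]]
def go(xb,yb,z,yoff=0):
    "shift (cm) in tool axes and roll to put the TCP at box (xb,yb), height z, tool y along box y (+yoff)"
    from cell import env
    s=env.state(); Rm=R.from_rotvec(s["tcp_rot"]); p=s["ee_pos"]
    d=Rm.inv().apply(np.r_[b2w([xb,yb])[0],z]-p)/10
    y=Rm.apply([0,1,0]); a=np.arctan2(y[1],y[0]); e=(PSI+np.pi/2+yoff-a+np.pi)%(2*np.pi)-np.pi
    print("t",round(s["t"],2),"box",w2b(p[:2])[0].round(1),p[2].round(1),"-> shift",d.round(2),"roll",round(-e,3))
E
python3 - <<'E'
from h import *
from cell import optics
ci=optics.camera_info("top")
print("knob box",w2b(ray(ci,[290,168.3],114)),"hub",w2b(ray(ci,[268.3,225.1],83)), w2b(ray(ci,[(259+150*3)/3-0,0],0))*0)
go(-60,-60,240)
E
```

```text
knob box [[-33.05408361 -74.17990875]] hub [[-131.41949203    2.15993245]] [[ 0. -0.]]
t 0.15 box [-224.6  486.3] 238.4 -> shift [-45.72 -34.12  -0.13] roll -0.637
```

Emit:
move_arm(
  plan=[
    [-3.2,-2.4,0,0],
    [-6.4,-4.8,0,0],
    [-9.6,-7.2,0,0],
    [-12.8,-9.6,0,0],
    [-16,-12,0,0],
  ],
  claw=-0.2,
  squeeze=15,
)

```text
t: 0.57
ee_pos: [355.9, 483.7, 238.8]
tcp_rot: [-0.566, -3.09, 0.0]
contact_force: [0.9, 1.2, 0.2]
opening: 60.9
gripper_force: 0.0
```

Emit:
move_arm(
  plan=[
    [-3.2,-2.4,0,0],
    [-6.4,-4.8,0,0],
    [-9.6,-7.2,0,0],
    [-12.8,-9.6,0,0],
    [-16,-12,0,0],
  ],
)

```text
t: 0.98
ee_pos: [463.0, 314.7, 238.9]
tcp_rot: [0.566, 3.09, 0.0]
contact_force: [1.1, 0.2, 0.3]
opening: 54.6
gripper_force: 0.0
```

Emit:
move_arm(
  plan=[
    [-3.0,-2.2,0,-0.12],
    [-6.0,-4.4,0,-0.24],
    [-9,-6.6,0,-0.36],
    [-11.5,-8.5,0,-0.48],
    [-13.5,-10,0,-0.6],
  ],
)

```text
t: 1.4
ee_pos: [554.2, 172.8, 238.9]
tcp_rot: [-0.38, 3.118, -0.0]
contact_force: [-0.1, 1.0, 1.1]
opening: 54.5
gripper_force: 0.0
```

```bash
python3 - <<'E'
from h import *
from cell import optics
go(-60,-60,240)
ci=optics.camera_info("wrist"); im=optics.grab_frame("wrist")[:,:,::-1].copy()
cv2.imwrite("pics/w1raw.png",im)
for p in ([-37,-70,114],[-10,0,70],[-52,28,70],[-52,-28,70],[-164,83,84],[-164,-83,84],[0,42,64],[-131,2,83],[0,100,127],[0,-100,127]):
    q=proj(ci,np.r_[b2w(p[:2])[0],p[2]])[0]; print(p,q.round(1)); cv2.drawMarker(im,tuple(int(round(v)) for v in q),(0,0,255),1,8)
cv2.imwrite("pics/w1.png",cv2.resize(im,None,fx=1.5,fy=1.5))
E
```

```text
t 1.4 box [-60.5 -59.9] 238.9 -> shift [-0.05 -0.   -0.11] roll -0.032
[-37, -70, 114] [247.1 213.9]
[-10, 0, 70] [311.7 222.4]
[-52, 28, 70] [338.  185.1]
[-52, -28, 70] [286.4 186.7]
[-164, 83, 84] [404.2  71.3]
[-164, -83, 84] [229.1  77.4]
[0, 42, 64] [347.3 227.7]
[-131, 2, 83] [317.7 110.3]
[0, 100, 127] [429.3 250.2]
[0, -100, 127] [216.5 256.5]
```

View pics/w1.png

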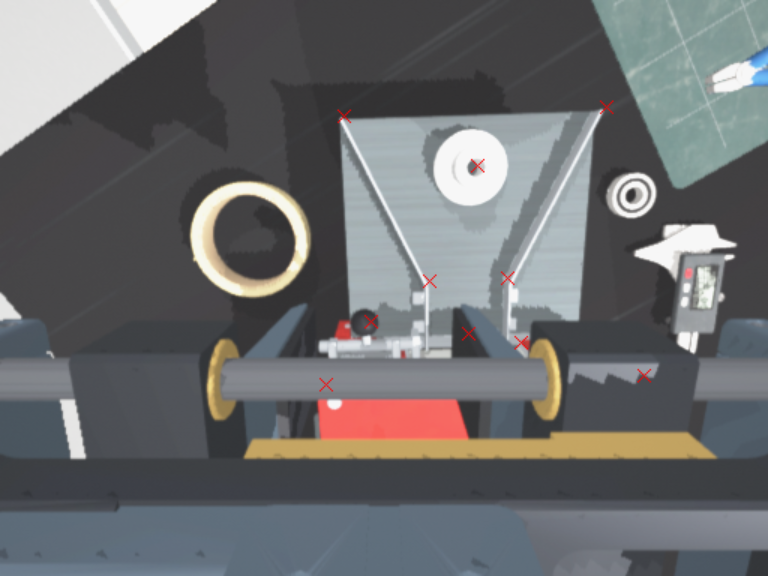

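The overlay fits closely. The knob is seen at (365,322) and the hub at (470,167), both about 2–4 px towards −y of the prediction, so I'll shift the model 2 mm that way.

```bash
echo 'O=b2w([0,-2])[0]' >> h.py; python3 - <<'E'
from h import *
go(-38,-71,124)
E
```

```text
t 1.45 box [-59.6 -60.4] 239.0 -> shift [-2.17 -1.01 11.5 ] roll -0.02
```

Emit:
move_arm(
  plan=[
    [-1.1,-0.5,2,-0.02],
    [-2.2,-1.0,4,-0.02],
    [-2.2,-1.0,6.5,-0.02],
    [-2.2,-1.0,9,-0.02],
    [-2.2,-1.0,11.4,-0.02],
  ],
  claw=0.05,
)

```text
t: 1.87
ee_pos: [576.8, 170.4, 123.6]
tcp_rot: [0.402, -3.116, 0.0]
contact_force: [-0.3, -0.6, 0.1]
opening: 43.3
gripper_force: 0.2
```

Emit:
move_arm(
  plan=[
    [0,0,0,0],
    [0,0,0,0],
    [0,0,0,0],
    [0,0,0,0],
    [0,0,0,0],
  ],
  claw=1,
  squeeze=10,
)

```text
t: 2.28
ee_pos: [577.8, 169.5, 126.5]
tcp_rot: [-0.404, 3.113, -0.003]
contact_force: [5.3, -20.2, -2.5]
opening: 18.9
gripper_force: 10.0
```

```bash
python3 - <<'E'
from h import *
from cell import env
go(-38,-92,124); s=env.state(); print(s["opening"],s["gripper_force"],s["contact_force"])
E
```

```text
t 2.28 box [-38.7 -67.6] 126.5 -> shift [-0.11 -2.44  0.25] roll -0.016
18.89009624510766 10.006243586540222 [  5.33478508 -20.24371379  -2.46445499]
```

Emit:
move_arm(
  plan=[
    [0,-0.5,0,0],
    [0,-1.0,0,0],
    [0,-1.5,0,0],
    [0,-2.0,0,0],
    [0,-2.1,0,0],
  ],
)

```text
t: 2.7
ee_pos: [583.2, 149.8, 126.1]
tcp_rot: [-0.402, 3.114, 0.0]
contact_force: [-2.0, 0.1, 8.3]
opening: 16.6
gripper_force: 10.0
```

```bash
python3 - <<'E'
from h import *
from cell import env
go(-38,-92,124); s=env.state(); print(s["opening"],s["gripper_force"],s["contact_force"])
E
```

```text
t 2.7 box [-38.9 -88. ] 126.1 -> shift [-0.09 -0.4   0.21] roll -0.017
16.591572136722128 10.000416934490204 [-2.03197607  0.07614681  8.28592606]
```

Emit:
move_arm(
  plan=[
    [0,-0.15,0,0],
    [0,-0.15,0,0],
    [0,-0.15,0,0],
    [0,-0.15,0,0],
    [0,-0.15,0,0],
  ],
)

```text
t: 3.12
ee_pos: [583.5, 148.6, 126.2]
tcp_rot: [-0.403, 3.114, -0.0]
contact_force: [-1.2, -2.2, 9.0]
opening: 16.9
gripper_force: 10.0
```

Emit:
move_arm(
  plan=[
    [0,0,0,0],
    [0,0,0,0],
    [0,0,-2,0],
    [0,0,-5,0],
    [0,0,-8,0],
  ],
  claw=0.1,
)

```text
t: 3.53
ee_pos: [582.0, 148.5, 205.3]
tcp_rot: [0.403, -3.114, 0.0]
contact_force: [-0.2, 0.6, 0.9]
opening: 40.8
gripper_force: 0.0
```

```bash
python3 - <<'E'
from h import *
from cell import env,optics
go(-205,-2,170); 
import time
ci=optics.camera_info("wrist"); im=optics.grab_frame("wrist")[:,:,::-1].copy(); cv2.imwrite("pics/w2raw.png",im)
for p in ([-37,-70,114],[-37,-92,114],[-131,0,83]): print(p,proj(ci,np.r_[b2w(p[:2])[0],p[2]])[0].round(1))
cv2.imwrite("pics/w2.png",cv2.resize(im,None,fx=1.5,fy=1.5))
E
```

```text
t 3.53 box [-40.3 -88.8] 205.3 -> shift [16.61  8.4   3.56] roll -0.017
[-37, -70, 114] [279.8 203. ]
[-37, -92, 114] [253.2 203.5]
[-131, 0, 83] [359.1  85.8]
```

View pics/w2.png

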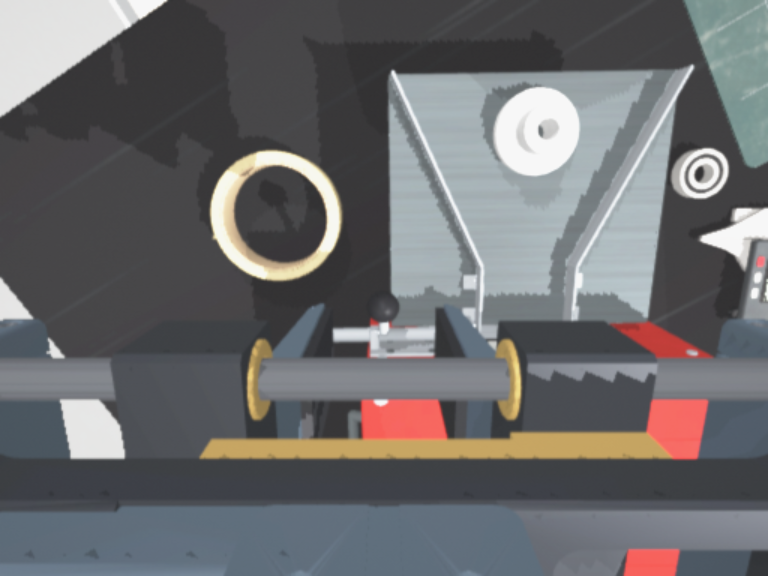

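The knob is now at (384,306), matching y ≈ −90, so the bolt is fully drawn. The hub, at (537,131), is on the fence centreline. Next I go behind the hub with the fingers closed.

Emit:
move_arm(
  plan=[
    [3,1.8,0,0],
    [6,3.6,0,0],
    [9,5.4,0,0],
    [12,7.2,0,0],
    [14.6,8.9,0,-0.02],
  ],
  claw=1,
)

```text
t: 4.0
ee_pos: [416.8, 197.7, 204.7]
tcp_rot: [0.433, -3.111, -0.0]
contact_force: [-0.3, 0.7, 0.3]
opening: 10.5
gripper_force: 0.0
```

Emit:
move_arm(
  plan=[
    [0,0,2,0],
    [0,0,4,0],
    [0,0,6,0],
    [0,0,8,0],
    [0,0,8,0],
  ],
)

```text
t: 4.42
ee_pos: [417.1, 197.0, 122.2]
tcp_rot: [0.434, -3.107, 0.002]
contact_force: [-0.2, -1.1, 0.0]
opening: 0.6
gripper_force: 0.0
```

```bash
python3 - <<'E'
from h import *
from cell import env,optics
go(-187,0,98); print(env.state()["contact_force"])
ci=optics.camera_info("wrist"); im=optics.grab_frame("wrist")[:,:,::-1].copy(); cv2.imwrite("pics/w3raw.png",im)
cv2.imwrite("pics/w3.png",im)
im=optics.grab_frame("top")[:,:,::-1]; cv2.imwrite("pics/t3.png",cv2.resize(im[50:300,150:400],(600,600),interpolation=2))
E
```

```text
t 4.42 box [-186.     2.5] 122.2 -> shift [ 0.09 -0.25  2.42] roll 0.003
[-0.22000382 -1.09380016  0.02288808]
```

View pics/t3.png

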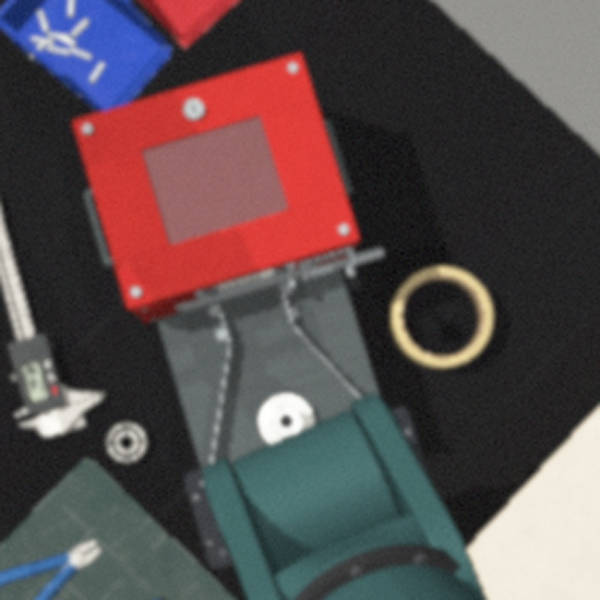

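The top view shows the bolt bar drawn well out to (380,255), the hub at (285,420) and the gripper behind it. Everything is clear, so I'll lower and push.

Emit:
move_arm(
  plan=[
    [0,-0.2,1.2,0],
    [0,-0.2,2.4,0],
    [0,-0.2,2.4,0],
    [-0.8,-0.2,2.4,0],
    [-1.6,-0.2,2.4,0],
  ],
)

```text
t: 4.93
ee_pos: [435.8, 200.6, 102.2]
tcp_rot: [-0.434, 3.11, 0.0]
contact_force: [-1.0, 0.2, -1.0]
opening: 0.5
gripper_force: 0.4
```

Emit:
move_arm(
  plan=[
    [-1,0,0,0],
    [-2,0,0,0],
    [-3,0,0,0],
    [-4,0,0,0],
    [-5,0,0,0],
  ],
)

```text
t: 5.35
ee_pos: [484.0, 214.2, 101.0]
tcp_rot: [-0.434, 3.111, 0.0]
contact_force: [-1.9, 0.3, -0.2]
opening: 0.7
gripper_force: 0.5
```

```bash
python3 - <<'E'
from h import *
from cell import env,optics
go(-42,0,98); print(env.state()["contact_force"])
im=optics.grab_frame("scene")[:,:,::-1]; cv2.imwrite("pics/s4.png",cv2.resize(im[110:270,180:380],(750,600),interpolation=2))
E
```

```text
t 5.35 box [-116.9    0.9] 101.0 -> shift [-7.49 -0.11  0.3 ] roll 0.003
[-1.91784335  0.31770365 -0.24738093]
```

View pics/s4.png

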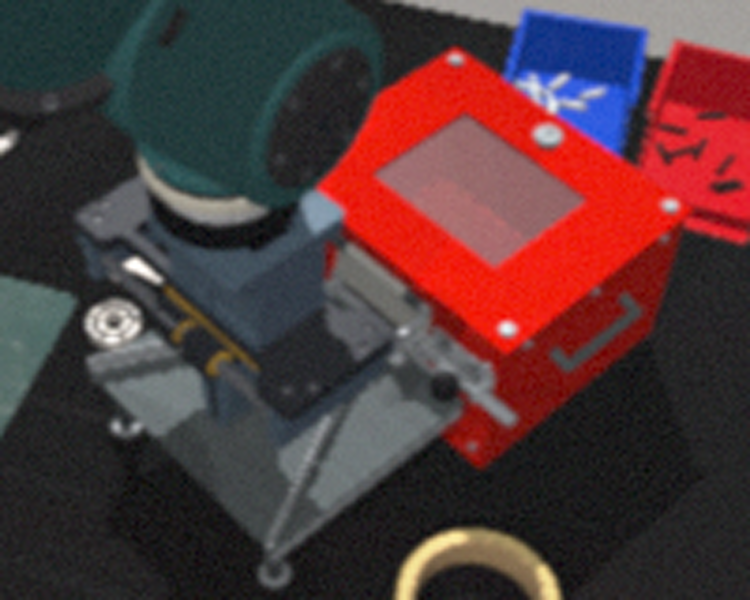

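The gripper hides the hub, but the −1.9 N reading fits pushing it. The bolt is still drawn. I'll continue.

Emit:
move_arm(
  plan=[
    [-0.8,-0.05,0,0],
    [-1.6,-0.1,0,0],
    [-2.4,-0.1,0,0],
    [-3.2,-0.1,0,0],
    [-4,-0.1,0,0],
  ],
)

```text
t: 5.82
ee_pos: [522.3, 224.0, 100.9]
tcp_rot: [-0.434, 3.111, -0.0]
contact_force: [-0.4, -0.4, -0.1]
opening: 0.5
gripper_force: 0.2
```

Emit:
move_arm(
  plan=[
    [-0.7,0,0,0],
    [-1.4,0,0,0],
    [-2.1,0,0,0],
    [-2.8,0,0,0],
    [-3.4,0,0,0],
  ],
)

```text
t: 6.23
ee_pos: [554.7, 233.3, 100.9]
tcp_rot: [0.434, -3.111, 0.0]
contact_force: [-3.6, -1.1, 2.8]
opening: 0.4
gripper_force: 1.8
```

Emit:
move_arm(
  plan=[
    [0,0,0,0],
    [0,0,0,0],
    [0,0,0,0],
    [0,0,0,0],
    [0,0,0,0],
  ],
)

```text
t: 6.65
ee_pos: [554.1, 233.1, 101.0]
tcp_rot: [-0.434, 3.111, 0.0]
contact_force: [-1.0, 0.2, 0.3]
opening: 0.6
gripper_force: 0.0
```

```bash
python3 - <<'E'
from h import *
from cell import env,optics
go(-42,0,98); print(env.state()["contact_force"])
im=optics.grab_frame("scene")[:,:,::-1]; cv2.imwrite("pics/s5.png",cv2.resize(im[110:270,180:380],(750,600),interpolation=2))
E
```

```text
t 6.65 box [-44.3   0.1] 101.0 -> shift [-0.23 -0.01  0.3 ] roll 0.003
[-1.00243987  0.18657611  0.33969982]
```

View pics/s5.png

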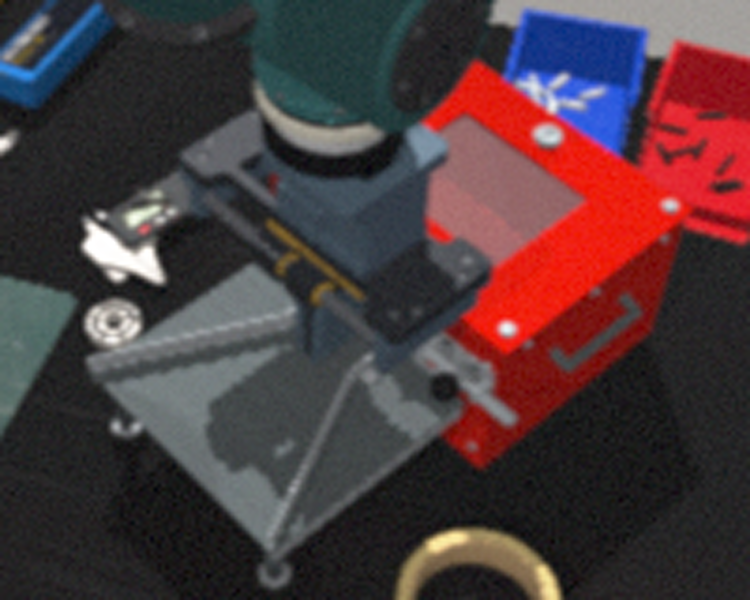

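The hub is no longer on the apron. I'll push another 6 mm to be sure, then back off, rise and look.

Emit:
move_arm(
  plan=[
    [-0.3,0,0,0],
    [-0.6,0,0,0],
    [-0.6,0,0,0],
    [0.5,0,0,0],
    [1.5,0,0,0],
  ],
)

```text
t: 7.12
ee_pos: [538.9, 228.7, 100.7]
tcp_rot: [0.434, -3.111, 0.0]
contact_force: [0.9, -0.6, -1.0]
opening: 0.8
gripper_force: 0.0
```

Emit:
move_arm(
  plan=[
    [1,0,-2,0],
    [2.5,0,-4,0],
    [4.5,0,-7,0],
    [6.5,0,-9,0],
    [8.5,0,-10,0],
  ],
  claw=0.05,
)

```text
t: 7.53
ee_pos: [456.9, 205.5, 202.9]
tcp_rot: [-0.434, 3.109, 0.001]
contact_force: [0.6, 0.4, 1.5]
opening: 31.2
gripper_force: 0.0
```

```bash
python3 - <<'E'
from h import *
from cell import env,optics
go(-38,-91,205); print(env.state()["contact_force"])
S=optics.grab_frame("scene")[:,:,::-1]; T=optics.grab_frame("top")[:,:,::-1]
a=cv2.resize(S[130:250,220:340],(400,400),interpolation=2); b=cv2.resize(T[60:200,170:310],(400,400),interpolation=2)
cv2.imwrite("pics/st6.png",np.hstack([a,b]))
E
```

```text
t 7.53 box [-1.454e+02 -1.000e-01] 202.9 -> shift [-10.71  -9.12  -0.19] roll 0.003
[0.58924183 0.42569083 1.47135888]
```

View pics/st6.png

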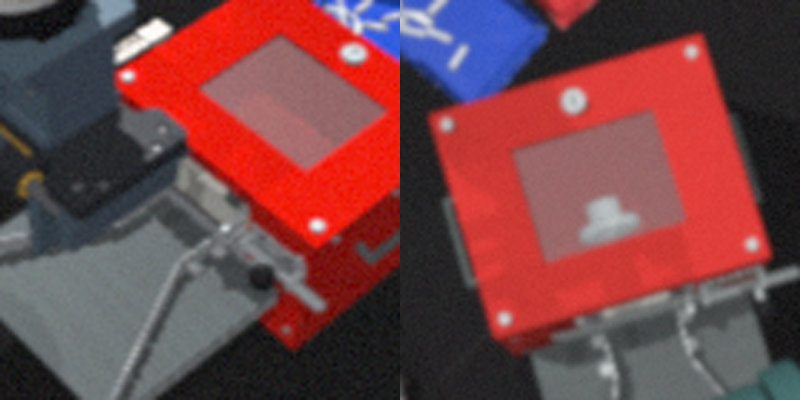

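The hub lies inside, seen through the window at (610,225) in the right half, the flap looks shut and the bolt is still drawn. Back to the knob now.

Emit:
move_arm(
  plan=[
    [-2.5,-2,0,0],
    [-5,-4,0,0],
    [-7.5,-6,0,0],
    [-10,-8,0,0],
    [-10.7,-8.9,0,0],
  ],
  claw=0.05,
)

```text
t: 8.05
ee_pos: [588.2, 148.2, 200.3]
tcp_rot: [-0.432, 3.111, -0.0]
contact_force: [0.1, -0.2, -0.3]
opening: 43.4
gripper_force: 0.0
```

```bash
python3 - <<'E'
from h import *
from cell import env,optics
go(-38,-90,122)
ci=optics.camera_info("top")
for z in (20,40,60): print(z,w2b(ray(ci,[243.5,138.8],z)))
ci=optics.camera_info("wrist"); im=optics.grab_frame("wrist")[:,:,::-1]
print(proj(ci,np.r_[b2w([-37,-90])[0],114]))
d=(im.max(2)<45).astype(np.uint8); d[:185]=0;d[216:]=0;d[:,235:]*=1
n,l,st,c=cv2.connectedComponentsWithStats(d)
print([(c[i].round(1),st[i]) for i in range(1,n) if 60<st[i,4]<900 and st[i,0]>200 and st[i,0]<300])
E
```

```text
t 8.05 box [-34.4 -90.9] 200.3 -> shift [0.37 0.09 7.83] roll 0.002
20 [[72.05873935 -0.28754971]]
40 [[68.19191327  0.15542992]]
60 [[64.3250872   0.59840956]]
[[258.14879081 197.80162409]]
[]
```

Emit:
move_arm(
  plan=[
    [0.3,0.1,2,0],
    [0.3,0.1,4,0],
    [0.3,0.1,6,0],
    [0.3,0.1,8,0],
    [0.3,0.1,8,0],
  ],
)

```text
t: 8.52
ee_pos: [578.9, 149.4, 116.9]
tcp_rot: [0.434, -3.105, 0.001]
contact_force: [-0.2, -0.3, -0.0]
opening: 43.3
gripper_force: 0.0
```

Emit:
move_arm(
  plan=[
    [0,0,0,0],
    [0,0,0,0],
    [0,0,0,0],
    [0,0,0,0],
    [0,0,0,0],
  ],
  claw=1,
)

```text
t: 8.93
ee_pos: [582.7, 149.7, 122.0]
tcp_rot: [-0.434, 3.11, 0.0]
contact_force: [-0.2, -0.0, 5.5]
opening: 17.2
gripper_force: 10.0
```

Emit:
move_arm(
  plan=[
    [0,0.4,0,0],
    [0,0.8,0,0],
    [0,1.2,0,0],
    [0,1.6,0,0],
    [0,2.0,0,0],
  ],
)

```text
t: 9.35
ee_pos: [577.3, 168.8, 121.9]
tcp_rot: [-0.434, 3.11, -0.001]
contact_force: [3.3, -19.7, 7.6]
opening: 18.2
gripper_force: 10.0
```

```bash
python3 - <<'E'
from h import *
from cell import env
go(-38,-67,120); print(env.state()["contact_force"])
E
```

```text
t 9.35 box [-39.3 -68.1] 121.9 -> shift [-0.13  0.11  0.19] roll 0.003
[  3.33234674 -19.74524961   7.55017837]
```

The −20 N reaction at y ≈ −68 matches the reading when the bolt was home at the start. I'll release and rise.

Emit:
move_arm(
  plan=[
    [0,0,0,0],
    [0,0,0,0],
    [0,0,-2,0],
    [0,0,-5,0],
    [0,0,-8,0],
  ],
  claw=0.1,
)

```text
t: 9.77
ee_pos: [576.0, 168.8, 201.3]
tcp_rot: [0.434, -3.11, 0.0]
contact_force: [-0.2, 0.5, -0.3]
opening: 41.0
gripper_force: 0.0
```

Emit:
move_arm(
  plan=[
    [2,0,-2,0],
    [4,0,-4,0],
    [7,0,-5,0],
    [10,0,-5,0],
    [13,0,-5,0],
  ],
)

```text
t: 10.18
ee_pos: [450.6, 133.1, 251.6]
tcp_rot: [-0.434, 3.11, 0.001]
contact_force: [0.4, -0.3, -1.1]
opening: 41.1
gripper_force: 0.0
```

```bash
python3 - <<'E'
from h import *
from cell import env,optics
print(env.state()["contact_force"])
S=optics.grab_frame("scene")[:,:,::-1]; T=optics.grab_frame("top")[:,:,::-1]
a=cv2.resize(S[150:230,250:330],(400,400),interpolation=2); b=cv2.resize(T[100:200,210:310],(400,400),interpolation=2)
cv2.imwrite("pics/st7.png",np.hstack([a,b]))
E
```

```text
[ 0.37430186 -0.30077448 -1.14924438]
```

View pics/st7.png

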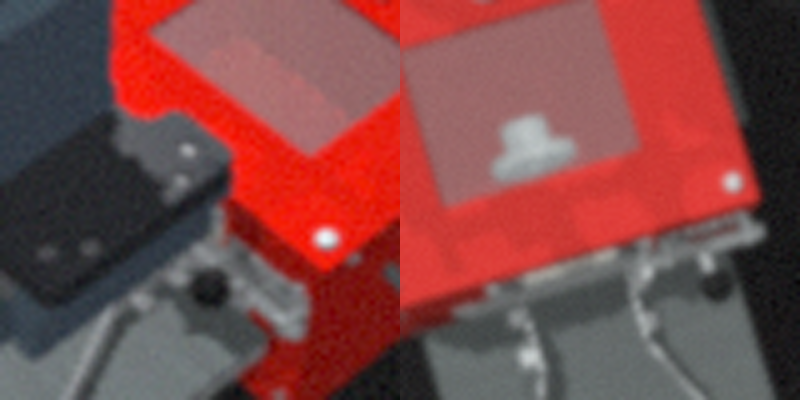

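The knob is back at its starting place, (716,285) in the right half, the bolt bar is retracted into its guide, and the hub is at rest inside at (530,150).

```bash
python3 -c "
from cell import workorder
print(workorder.finish_job())"
```

```text
the job is handed in; nothing more can be done
None
```

The job is handed in at about 10 s of robot time: the hub is at rest inside the box, the flap looks shut and the bolt is home (judged from the last pictures and forces, no verdict was returned), and the arm never went near the caliper, tape or bearing.

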